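# Shelve a set of porcelain by height

## Robot

A 6-joint arm with a two-finger parallel gripper is mounted at the origin on the work surface. World frame = base frame: x ahead of the robot, y to its left, z up, the work surface at z = 0. Lengths are in m, angles in degrees, forces in N, time in s.
With the tool pointing down it reaches from about 0.25 to 0.725 m from the base axis. Payload 9.7 kg.
Tool frame: the origin (TCP) lies midway between the tips of the shut fingers; the grasp point (between the pads) lies bot.hold_point_z behind it (bot.hold_point_z is the distance from the TCP to the grasp point, in m); z points along the fingers, y is the line along which they close (so a half turn about z gives the same grasp; the last joint's range is limited). The gripper opens to 85 mm and grips with 20 to 120 N. Pads are 22 mm wide; open, the fingers measure 114 mm over their backs; the gripper's body (76 mm by 85 mm) begins 54 mm behind the grasp point. The pads swing forward as they close: fully open they stand 13 mm farther back than shut.
Start: joints at [-65.374, 4.979, 10.078, 95.1, 0, 90], TCP at [0.229, -0.5, 0.202] pointing down, gripper open.
Joint ranges: [-179.16, 179.16], [-48.56, 103.87], [-65.8, 70.77], [-126.05, 130.52], [-82.76, 87.17], [-180, 180]. Speed limits (degrees/s): [127.2, 127.2, 147.25, 180, 180, 180].

## Interface

Orientations are given as [roll, pitch, yaw] about the fixed x, y, z axes, in that order (R = Rz(yaw) Ry(pitch) Rx(roll)).
In Python, from workcell import bot, camera, camera_model, ticket gives the robot as it stands.
- The arm moves only by the tool send_rows, never from a script. Its argument "targets" is text: rows parted by semicolons, each of 5 numbers parted by spaces: the shift along the tool's x, y, z in mm, then the turn about the tool's z in degrees, then the closure in counts, from 0 (fully open) to 255 (shut). A call has 1 to 20 rows; each row is the pose to reach, as a shift and turn from the pose commanded when the call began, along the tool's axes at that moment; what a row does not reach only later rows make up. A row lasts 1/8 s, in which the tool goes at most 62.5 mm and 10.7 degrees, less where a joint would pass 70% of its speed; a pose out of reach is approached as far as the arm can. A call with a gripper value outside its range is refused whole. The fingers move at their own pace and stop on an object; "newtons" is the grip in N (left out, the last holds). Time passes only in rows, so rows that repeat a pose let the fingers close. It gives the time, the measured TCP pose, the force, the opening and the grip force at its end, in the units of the state.
- bot.get_obs(): the state, without advancing time (a new reading comes with each control period).
- camera(name): name is "scene" or "top" or "wrist"; returns the picture (420x560x3 uint8, blue, green, red); there is no depth.
- camera_model(name): a dict with "K" (3x3 intrinsics, pixels), "pose" (4x4, takes a point from camera to world coordinates); the wrist camera has in their place "T_tool_cam" (4x4, takes a point from camera to tool coordinates, whose origin is the TCP and whose axes are the flange's). Camera axes: x right, y down, z forward; pixel columns grow to the right and rows downward; lengths in m; the calibration is good to about 2 mm. A picture is of the moment at which its call begins: read the wrist's pose just before it. camera_model takes no time and is no camera call.
- ticket.job_done(): hands the job in; it is judged then, once.
The state is a dict: "time": time; "q": joint angles; "qd": joint speeds; "joint_efforts": joint torques, N m; "ee_pos": TCP position; "tcp_rot": TCP orientation; "wrist_force": force on the tool from outside, world axes, zero at the start; "torque": the same for the moment, N m; "opening": finger opening in m; "grasp_force": force on a finger pad.
Only numpy, scipy, OpenCV 4.12 (cv2) and the standard library are available. Lean on these libraries where they do the work, as an engineer would, in place of code of your own. Each camera call takes 0.05 s, during which the arm holds its last target. There are 200 camera calls.

## Task

Stand the four white vessels from the blue mat on the four felt pads of the metal shelf board, one centred on each pad, in order of height: the tallest on the pad next to the card stand, then shorter and shorter to the other end of the row. Keep them upright and set each one down gently rather than letting it drop.

Things in the scene. Friction and masses are not known exactly. Their poses are not given: they have to be found in the camera images.
- bottle_mid (a point): white porcelain bottle vase, the tallest: 140 mm high, bulb 66 mm across up to 72 mm above its foot, then a straight slim neck 32 mm across for the uppermost 58 mm; foot 46 mm across; 0.35 kg. The point is on its axis, half-way up; z along the axis. It stands loose on the 6 mm thick blue mat. Smooth and round, so it may be gripped in any direction.
- sleeve_mid (a point): white porcelain sleeve vase, the second tallest: a straight cylinder 115 mm high and 44 mm across; 0.3 kg. The point is on its axis, half-way up; z along the axis. It stands loose on the 6 mm thick blue mat. Smooth and round, so it may be gripped in any direction.
- jar_mid (a point): white porcelain shoulder jar, the third in height though the widest: 90 mm high, squat belly 70 mm across up to 42 mm above its foot, then a straight neck 46 mm across for the uppermost 44 mm; foot 50 mm across; 0.3 kg. The point is on its axis, half-way up; z along the axis. It stands loose on the 6 mm thick blue mat. Smooth and round, so it may be gripped in any direction.
- cup_mid (a point): white porcelain brush pot, the shortest: a straight wide cylinder 65 mm high and 58 mm across with a wide mouth, foot 50 mm across; 0.2 kg. The point is on its axis, half-way up; z along the axis. It stands loose on the 6 mm thick blue mat. Smooth and round, so it may be gripped in any direction.
- pad_1_top (a point): round dark felt pad, 62 mm across and 4 mm thick, fixed on the board, its top 16 mm above the table. The point is the centre of its top face; z up, y along the row of pads. The pads are 80 mm apart, in the order 1, 2, 3, 4 towards +y. pad_1 and pad_4 are the ends; nothing on a pad tells which vessel it is for, only its place counted from the card stand.
- pad_2_top (a point): round dark felt pad, 62 mm across and 4 mm thick, fixed on the board, its top 16 mm above the table. The point is the centre of its top face; z up, y along the row of pads. The pads are 80 mm apart, in the order 1, 2, 3, 4 towards +y. pad_1 and pad_4 are the ends; nothing on a pad tells which vessel it is for, only its place counted from the card stand.
- pad_3_top (a point): round dark felt pad, 62 mm across and 4 mm thick, fixed on the board, its top 16 mm above the table. The point is the centre of its top face; z up, y along the row of pads. The pads are 80 mm apart, in the order 1, 2, 3, 4 towards +y. pad_1 and pad_4 are the ends; nothing on a pad tells which vessel it is for, only its place counted from the card stand.
- pad_4_top (a point): round dark felt pad, 62 mm across and 4 mm thick, fixed on the board, its top 16 mm above the table. The point is the centre of its top face; z up, y along the row of pads. The pads are 80 mm apart, in the order 1, 2, 3, 4 towards +y. pad_1 and pad_4 are the ends; nothing on a pad tells which vessel it is for, only its place counted from the card stand.
- card_stand: small dark steel stand with a blank white card sloping on top, 56 by 36 mm and about 48 mm high, fixed on the board at one end of the row (either end), 67 mm from the centre of the end pad; at the other end is only a low black block, 14 mm high. Origin: centre of its underside, on the line of the pads. The board is metal, 110 by 430 mm, 12 mm thick, with a lip 20 mm high on its +x edge, left or right of the mat.
Not all that is in view belongs to the job. What is shaped like the part that bears jar_mid but pink or yellow is not meant.

How it is judged (in metres and radians):
At the end, for the whole second after the job is handed in: Counted from the pad next to the card stand: bottle vase, sleeve vase, shoulder jar, brush pot, each standing on its pad within 15 mm of the pad's centre, upright within 0.12 rad, released and at rest (((horizontal distance between card_stand and pad_1_top below 0.12 m and horizontal distance between bottle_mid and pad_1_top below 0.015 m and z of bottle_mid in the frame of pad_1_top below 0.076 m and horizontal distance between sleeve_mid and pad_2_top below 0.015 m and z of sleeve_mid in the frame of pad_2_top below 0.0635 m and horizontal distance between jar_mid and pad_3_top below 0.015 m and z of jar_mid in the frame of pad_3_top below 0.051 m and horizontal distance between cup_mid and pad_4_top below 0.015 m and z of cup_mid in the frame of pad_4_top below 0.0385 m) or (horizontal distance between card_stand and pad_4_top below 0.12 m and horizontal distance between bottle_mid and pad_4_top below 0.015 m and z of bottle_mid in the frame of pad_4_top below 0.076 m and horizontal distance between sleeve_mid and pad_3_top below 0.015 m and z of sleeve_mid in the frame of pad_3_top below 0.0635 m and horizontal distance between jar_mid and pad_2_top below 0.015 m and z of jar_mid in the frame of pad_2_top below 0.051 m and horizontal distance between cup_mid and pad_1_top below 0.015 m and z of cup_mid in the frame of pad_1_top below 0.0385 m)) and angle between each of bottle_mid, sleeve_mid, jar_mid, cup_mid's own z axis and vertical below 0.12 rad and linear speed of each of bottle, sleeve, jar, cup below 0.02 m/s and contact force between each of bottle, sleeve, jar, cup and the fingers below 0.05 N); the robot touches nothing.
It fails at once if a vessel is tipped by more than 0.6 rad (angle between any of bottle_mid, sleeve_mid, jar_mid, cup_mid's own z axis and vertical above 0.6 rad).
It fails at once if a vessel is let fall (out of the fingers and faster than 0.7 m/s, a drop of about 25 mm) ((linear speed of bottle above 0.7 m/s and contact force between bottle and the fingers below 0.05 N) or (linear speed of sleeve above 0.7 m/s and contact force between sleeve and the fingers below 0.05 N) or (linear speed of jar above 0.7 m/s and contact force between jar and the fingers below 0.05 N) or (linear speed of cup above 0.7 m/s and contact force between cup and the fingers below 0.05 N)).
It also fails if it takes over 102 s, if anything falls off the work surface, if the arm or the gripper's body presses on something with over 40 N, if the wrist force passes 120 N, or if a joint passes its speed limit or range.

## Working session

There is one attempt and no reset: what is moved stays moved. The work goes in short steps, Python scripts to look and compute and a tool call to move; the robot and the scene stay as the last step left them, time stands still between calls to the robot, and variables do not carry over. Pictures are saved under pics/ and viewed, at most 14 in all, crops included, and the job is handed in when it is done.

Besides the shell and the picture viewer there is one more tool, called after "Call:" by a JSON object that holds its "name" and its "arguments". send_rows: Moves the arm, as the interface text tells. Its arguments: {"type":"object","properties":{"targets":{"type":"string"},"newtons":{"type":"number"}},"required":["targets"]}

```bash
ls; mkdir -p pics
python3 - <<'E'
from workcell import bot,camera,camera_model
import cv2,numpy as np
print(bot.get_obs(), bot.hold_point_z)
for n in("scene","top"):
    cv2.imwrite(f"pics/{n}0.png",camera(n)); m=camera_model(n); print(n,np.round(m["K"],1).tolist(),np.round(m["pose"],4).tolist())
print(camera_model("wrist"))
E
```

```text
pics
{'time': 0.0, 'q': array([-6.53754109e+01,  5.01205201e+00,  1.00335783e+01,  9.51018145e+01,
        1.21879862e-04,  9.00010042e+01]), 'qd': array([ 0.11846069, -0.05302856,  0.01979084,  0.03105908,  0.0685491 ,
        0.06700343]), 'joint_efforts': array([ 2.22217066e-03, -5.20387745e+01,  4.64806902e+01,  1.63781794e-02,
        1.90943103e-05, -1.01377458e-05]), 'ee_pos': array([ 0.22904846, -0.4997169 ,  0.20176615]), 'tcp_rot': array([-1.79919712e+02, -1.20472585e-04,  2.46235847e+01]), 'wrist_force': array([-0.64564058,  0.68673147, -0.27083877]), 'torque': array([ 0.04513263,  0.03908102, -0.01812759]), 'grasp_force': 0.0, 'opening': 0.08543769506319533} 0.0187
scene [[395.1, 0.0, 284.5], [0.0, 395.1, 203.7], [0.0, 0.0, 1.0]] [[0.5304, 0.5068, -0.6796, 1.0962], [0.8477, -0.3075, 0.4322, -0.3745], [0.0101, -0.8053, -0.5928, 0.6009], [0.0, 0.0, 0.0, 1.0]]
top [[533.8, 0.0, 280.4], [0.0, 533.8, 209.2], [0.0, 0.0, 1.0]] [[0.011, -0.9819, 0.1889, 0.2724], [-0.9996, -0.016, -0.025, 0.0045], [0.0275, -0.1886, -0.9817, 1.1762], [0.0, 0.0, 0.0, 1.0]]
{'K': array([[323.9578553 ,   0.        , 272.23900845],
       [  0.        , 323.9578553 , 208.88958682],
       [  0.        ,   0.        ,   1.        ]]), 'T_tool_cam': array([[ 6.43970053e-04, -9.49980070e-01, -3.12309867e-01,
         8.10107424e-02],
       [ 9.99999705e-01,  7.42303666e-04, -1.95971475e-04,
         1.29731240e-03],
       [ 4.17997754e-04, -3.12309648e-01,  9.49980268e-01,
        -1.71769257e-01],
       [ 0.00000000e+00,  0.00000000e+00,  0.00000000e+00,
         1.00000000e+00]])}
```

View pics/top0.png

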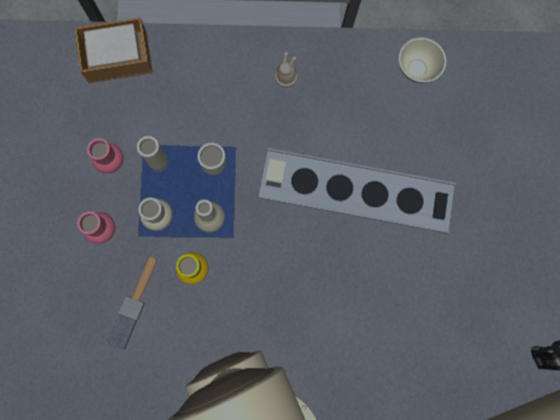

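View pics/scene0.png

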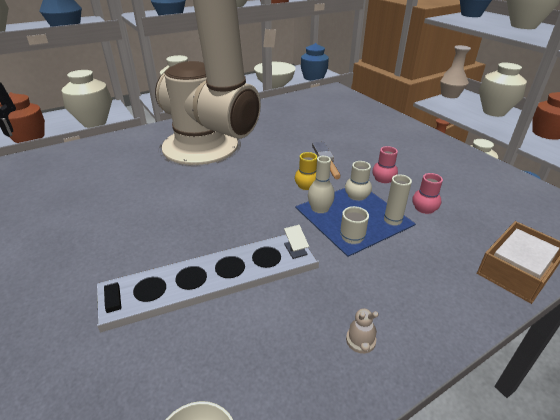

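The top view shows the blue mat at about (187,190), with the sleeve rim at (148,147), cup at (211,155), jar at (151,210) and bottle at (204,209). The card stand is at (275,173), the image-left (+y) end of the board. The pads are at (305,181), (340,188), (375,194) and (410,201). The pink jars at (100,150) and (92,223), the yellow jar at (190,266), the figurine at (287,70) and the bowl at (422,62) are not part of the job.

```bash
cat > h.py <<'E'
from workcell import bot,camera,camera_model
import cv2,numpy as np
from scipy.spatial.transform import Rotation as R
def ray(K,T,px,z):
    d=T[:3,:3]@np.linalg.solve(K,[px[0],px[1],1.]); o=T[:3,3]
    return o+d*(z-o[2])/d[2]
def toolT():
    o=bot.get_obs(); T=np.eye(4); T[:3,:3]=R.from_euler('xyz',o['tcp_rot'],degrees=True).as_matrix(); T[:3,3]=o['ee_pos']; return T
def wrist(name=None):
    m=camera_model("wrist"); T=toolT()@m["T_tool_cam"]; im=camera("wrist")
    if name: cv2.imwrite(name,im)
    return im,m["K"],T
def proj(K,T,p):
    c=np.linalg.inv(T)@np.append(p,1); c=K@c[:3]; return c[:2]/c[2]
E
python3 - <<'E'
from h import *
im=cv2.imread("pics/top0.png"); m=camera_model("top");K,T=m["K"],m["pose"]
cv2.imwrite("pics/crop.png",cv2.resize(im[125:245,75:315],None,fx=3.3,fy=3.3,interpolation=cv2.INTER_CUBIC))
g=im.max(2); mask=(g<40).astype(np.uint8)*255; mask[:140]=0;mask[240:]=0
n,_,st,ce=cv2.connectedComponentsWithStats(mask)
for s,c in zip(st[1:],ce[1:]):
    if s[4]>200: print("dark",s,c.round(1),ray(K,T,c,.016).round(4))
hsv=cv2.cvtColor(im,cv2.COLOR_BGR2HSV)
for nm,px,h in(("sleeve",(148,147),.121),("cup",(211,155),.071),("jar",(151,209),.096),("bottle",(204,209),.146),("yellow",(189,266),.096)):
    print(nm,ray(K,T,px,h).round(4), im[px[1],px[0]])
print("card",ray(K,T,(274,184),.012).round(4))
E
```

```text
sleeve [0.6006 0.2499 0.121 ] [101 105 108]
cup [0.6009 0.1264 0.071 ] [105 108 109]
jar [0.4764 0.242  0.096 ] [102 106 109]
bottle [0.4686 0.1279 0.146 ] [106 109 110]
yellow [0.361  0.1596 0.096 ] [105 111 112]
card [ 0.5537 -0.0102  0.012 ]
```

View pics/crop.png

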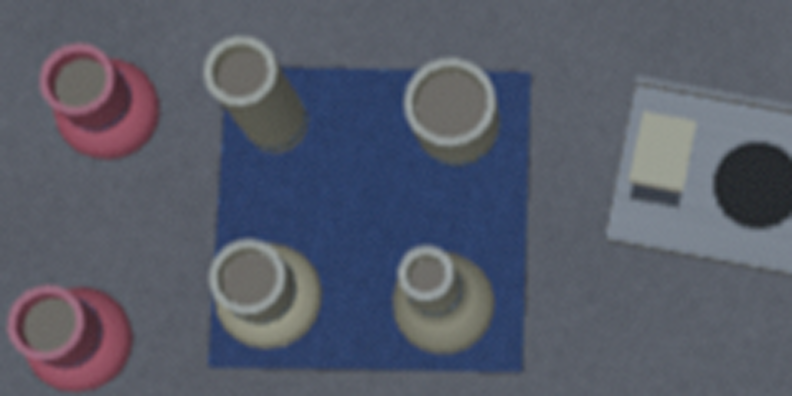

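The enlarged crop confirms the four white vessels on the mat, against pink and yellow look-alikes off it. The rim centres in full-image pixels are sleeve (147.6,146.3), cup (211.2,155.7), jar (150.0,208.7) and bottle (204.2,207.5). The card stand is at the +y end, so I place bottle on pad 4, sleeve on 3, jar on 2 and cup on 1, starting with the shortest.

Run:
```python
from h import *
im=cv2.imread("pics/top0.png"); m=camera_model("top");K,T=m["K"],m["pose"]
g=im.max(2); mask=(g<60).astype(np.uint8)*255; mask[:140]=0;mask[240:]=0;mask[:,:255]=0;mask[:,460:]=0
n,_,st,ce=cv2.connectedComponentsWithStats(mask); P=[]
for s,c in zip(st[1:],ce[1:]):
    if s[4]>150:
        p=ray(K,T,c,.016); print(s,c.round(1),p.round(4)); 
        if abs(s[2]-26)<5 and s[4]>350: P.append(p)
P=np.array(P);d=P[0]-P[-1]; print("row yaw",np.degrees(np.arctan2(d[1],d[0])),np.diff(P[:,:2],axis=0))
for nm,px,h in(("sleeve",(147.6,146.3),.121),("cup",(211.2,155.7),.071),("jar",(150,208.7),.096),("bottle",(204.2,207.5),.146)):
    print(nm,ray(K,T,px,h).round(4))
def plan(p,z,yaw):
    A=toolT(); d=A[:3,:3].T@(np.array([p[0],p[1],z])-A[:3,3]); print("shift mm",(d*1000).round(1))
plan((.6,.126),.2,0)
```

```text
[292 169  25  25 490] [304.2 180.7] [ 0.5615 -0.0775  0.016 ]
[327 175  25  25 493] [339.2 187.3] [ 0.5477 -0.1562  0.016 ]
[362 182  26  25 493] [374.5 193.9] [ 0.534  -0.2351  0.016 ]
[397 189  26  24 494] [409.5 200.4] [ 0.5204 -0.3136  0.016 ]
[433 193  14  26 282] [439.8 205.5] [ 0.5099 -0.3814  0.016 ]
row yaw 80.11076585824452 [[-0.0138207  -0.07866364]
 [-0.01367926 -0.07893935]
 [-0.01366012 -0.07849559]]
sleeve [0.602  0.2508 0.121 ]
cup [0.5994 0.126  0.071 ]
jar [0.477  0.2441 0.096 ]
bottle [0.4716 0.1277 0.146 ]
shift mm [ 597.9 -414.3    2.4]
```

Call:
{"name": "send_rows", "arguments": {"targets": "598 -414 0 -55.4 0;598 -414 0 -55.4 0;598 -414 0 -55.4 0;598 -414 0 -55.4 0;598 -414 0 -55.4 0;598 -414 0 -55.4 0;598 -414 0 -55.4 0;598 -414 0 -55.4 0;598 -414 0 -55.4 0;598 -414 0 -55.4 0;598 -414 0 -55.4 0;598 -414 0 -55.4 0;598 -414 0 -55.4 0;598 -414 0 -55.4 0;598 -414 0 -55.4 0;598 -414 0 -55.4 0", "newtons": 40}}

```text
time: 2.1
ee_pos: [0.6001, 0.1247, 0.203]
tcp_rot: [180.0, -0.0, 80.0]
wrist_force: [-0.2, 0.1, 0.8]
opening: 0.0854
grasp_force: 0.0
```

Run:
```python
from h import *
im,K,T=wrist("pics/w1.png")
for n,p in dict(cup=(.5994,.126,.071),sleeve=(.602,.2508,.121),bottle=(.4716,.1277,.146),jar=(.477,.2441,.096)).items(): print(n,proj(K,T,p).round(0))
```

```text
cup [270. 188.]
sleeve [242.  35.]
bottle [104. 238.]
jar [93. 81.]
```

View pics/w1.png

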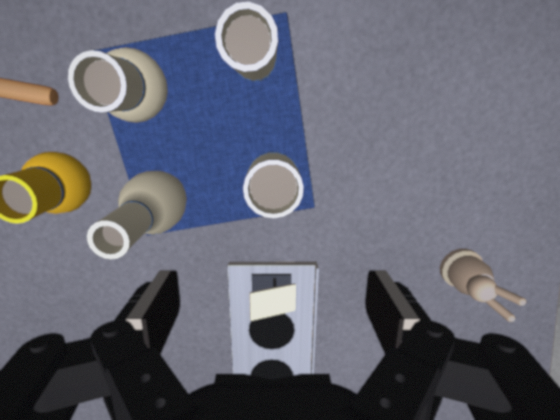

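Wrist view: the cup rim is at (273,188) against a predicted (270,188), and the other rims also agree within 5 px (≤4 mm). I grip the cup now.

Call:
{"name": "send_rows", "arguments": {"targets": "1 1 60 0 0;1 1 110 0 0;1 1 150 0 0;1 1 170 0 0;1 1 177 0 0;1 1 177 0 0;1 1 177 0 255;1 1 177 0 255;1 1 177 0 255;1 1 177 0 255;1 1 177 0 255;1 1 177 0 255;1 1 177 0 255;1 1 177 0 255;1 1 172 0 255;1 1 160 0 255;1 1 140 0 255"}}

```text
time: 4.28
ee_pos: [0.6011, 0.1263, 0.0629]
tcp_rot: [-179.9, 0.0, 80.0]
wrist_force: [0.2, -0.4, -2.3]
opening: 0.0567
grasp_force: 42.8
```

Call:
{"name": "send_rows", "arguments": {"targets": "0 0 -30 0 255;0 0 -65 0 255;-20 0 -90 0 255;-55 0 -100 0 255;-100 -1 -100 0 255;-150 -1 -100 0 255;-200 -1 -100 0 255;-250 -2 -100 0 255;-300 -2 -100 0 255;-350 -2 -100 0 255;-395 -3 -100 0 255;-425 -3 -100 0 255;-442 -3 -100 0 255;-447 -3 -100 0 255;-447 -3 -100 0 255;-447 -3 -100 0 255"}}

```text
time: 6.28
ee_pos: [0.5214, -0.3124, 0.1627]
tcp_rot: [180.0, -0.0, 80.1]
wrist_force: [0.3, -0.1, -1.3]
opening: 0.0561
grasp_force: 42.9
```

Run:
```python
from h import *
im,K,T=wrist("pics/w2.png"); print(bot.get_obs()['ee_pos'],bot.get_obs()['opening'])
P=dict(p4=(.5615,-.0775,.016),p3=(.5477,-.1562,.016),p2=(.534,-.2351,.016),p1=(.5204,-.3136,.016))
for n,p in P.items(): print(n,proj(K,T,p).round(1))
mask=(im.max(2)<60).astype(np.uint8)*255
n,_,st,ce=cv2.connectedComponentsWithStats(mask)
for s,c in zip(st[1:],ce[1:]):
    if s[4]>300: print(s,c.round(1),ray(K,T,c,.016).round(4))
```

```text
[ 0.52139536 -0.31244322  0.16265136] 0.056199806446884625
p4 [ 269.5 -111.3]
p3 [269.6   5.8]
p2 [269.9 103.9]
p1 [270.1 186.7]
[ 239    0   69   48 2717] [272.8  20.4] [ 0.5485 -0.1676  0.016 ]
[ 242   73   63   66 3217] [272.8 105.7] [ 0.5364 -0.2371  0.016 ]
[ 244  161   58   44 1918] [272.9 182.6] [ 0.5239 -0.3099  0.016 ]
[    0   261   560   159 38983] [273.1 370.2] [ 0.4836 -0.5443  0.016 ]
```

View pics/w2.png

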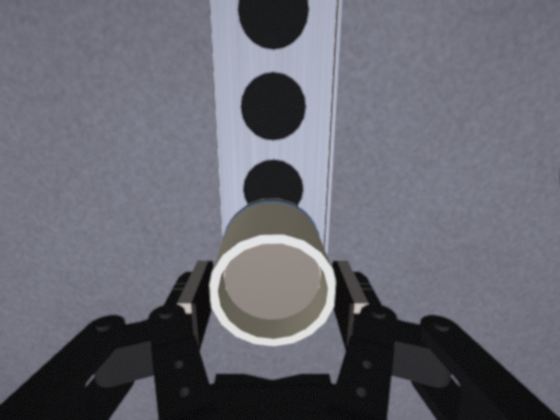

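Run:
```python
from h import *
m=camera_model("wrist"); T=toolT()@m["T_tool_cam"];K=m["K"]
c=ray(K,T,(273,290),.2075); p=ray(K,T,(272.8,105.7),.016)-80e-3*np.array([.172,.985,0]); 
d=p-c; print(c,p, toolT()[:3,:3].T@d*1000, bot.get_obs()['ee_pos'])
```

```text
[ 0.52310913 -0.31321941  0.2075    ] [ 0.5226868  -0.31594442  0.016     ] [-2.77224917e+00  2.83282053e-02  1.91499786e+02] [ 0.52139536 -0.31244322  0.16265136]
```

Call:
{"name": "send_rows", "arguments": {"targets": "-2.5 0 40 0 255;-2.5 0 80 0 255;-2.5 0 108 0 255;-2.5 0 120 0 255;-2.5 0 123 0 255;-2.5 0 125 0 255;-2.5 0 126 0 255;-2.5 0 126.5 0 255;-2.5 0 127 0 255;-2.5 0 127 0 255"}}

```text
time: 7.58
ee_pos: [0.5211, -0.3162, 0.0371]
tcp_rot: [179.9, 0.0, 80.0]
wrist_force: [-1.9, 0.1, 6.1]
opening: 0.0563
grasp_force: 43.9
```

Call:
{"name": "send_rows", "arguments": {"targets": "0 0 0 0 120;0 0 0 0 60;0 0 0 0 0;0 0 0 0 0;0 0 0 0 0;0 0 -10 0 0;0 0 -30 0 0;0 0 -70 0 0;0 0 -120 0 0;0 0 -165 0 0;0 0 -165 0 0"}}

```text
time: 8.95
ee_pos: [0.5219, -0.3166, 0.2055]
tcp_rot: [179.6, 0.1, 80.0]
wrist_force: [-0.1, 0.3, -0.1]
opening: 0.0849
grasp_force: 0.0
```

Run:
```python
from h import *
A=toolT()
for n,p in dict(jar=(.479,.2435,.2),jarlook=(.479,.2435,.2)).items(): print(A[:3,3],A[:3,:3].T@(np.array(p)-A[:3,3])*1000)
im,K,T=wrist()
m=((im.min(2)>150)).astype(np.uint8)*255
n,_,st,ce=cv2.connectedComponentsWithStats(m)
for s,c in zip(st[1:],ce[1:]):
    if s[4]>100: print(s,c,ray(K,T,(s[0]+s[2]/2,s[1]+s[3]/2),.081))
c=camera_model("top");print("pad1 top-px expected rim",proj(c["K"],c["pose"],(.5204,-.3136,.081)))
t=camera("top");cv2.imwrite("pics/t2.png",cv2.resize(t[130:250,240:480],None,fx=3,fy=3))
```

```text
[ 0.52188124 -0.31658443  0.20546774] [ 544.20948594 -139.24639614    3.12156183]
[ 0.52188124 -0.31658443  0.20546774] [ 544.20948594 -139.24639614    3.12156183]
[  216     0   109   250 14895] [270.27875126 121.17643505] [ 0.53295666 -0.25728492  0.081     ]
[317  31  12 221 415] [322.13012048 145.05783133] [ 0.57705276 -0.27967688  0.081     ]
[ 533  121   27   87 1458] [548.06584362 163.11316872] [ 0.77839118 -0.3363876   0.081     ]
pad1 top-px expected rim [417.63550358 194.11068538]
```

View pics/t2.png

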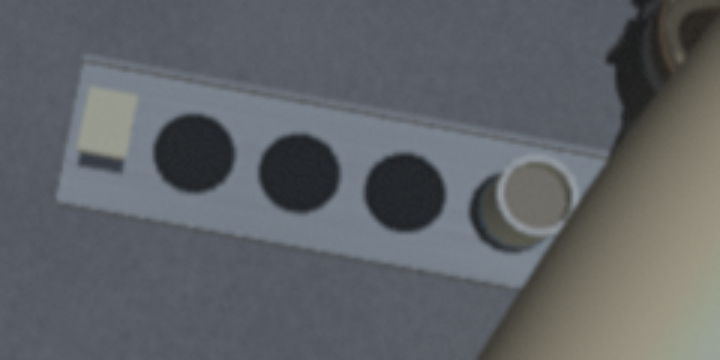

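Top view: the cup stands on pad 1, its rim centre at about (419,195) against an expected (417.6,194.1), so about 3 mm off. Next is the jar.

Call:
{"name": "send_rows", "arguments": {"targets": "544 -139 0 0 0;544 -139 0 0 0;544 -139 0 0 0;544 -139 0 0 0;544 -139 0 0 0;544 -139 0 0 0;544 -139 0 0 0;544 -139 0 0 0;544 -139 0 0 0;544 -139 0 0 0;544 -139 0 0 0;544 -139 0 0 0;544 -139 0 0 0;544 -139 0 0 0"}}

```text
time: 10.8
ee_pos: [0.4782, 0.2433, 0.2006]
tcp_rot: [180.0, -0.0, 80.0]
wrist_force: [0.2, 0.4, 0.3]
opening: 0.0854
grasp_force: 0.0
```

Run:
```python
from h import *
im,K,T=wrist("pics/w3.png"); print(bot.get_obs()['ee_pos'])
for n,p in dict(cup=(.5994,.126,.071),sleeve=(.602,.2508,.121),bottle=(.4716,.1277,.146),jar=(.477,.2441,.096)).items(): print(n,proj(K,T,p).round(0))
```

```text
[0.47815441 0.24346449 0.20062999]
cup [404. 277.]
sleeve [424. 170.]
bottle [287. 343.]
jar [269. 196.]
```

View pics/w3.png

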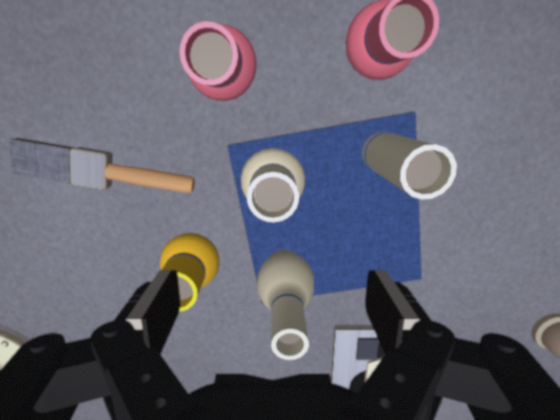

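The jar rim is at (273,197) against a predicted (269,196). I descend and grip the neck.

Call:
{"name": "send_rows", "arguments": {"targets": "0 0 50 0 0;0 0 95 0 0;0 0 128 0 0;0 0 144 0 0;0 0 149 0 0;0 0 149 0 0;0 0 149 0 255;0 0 149 0 255;0 0 149 0 255;0 0 149 0 255;0 0 149 0 255;0 0 149 0 255;0 0 149 0 255;0 0 149 0 255;0 0 149 0 255;0 0 144 0 255;0 0 130 0 255;0 0 100 0 255"}}

```text
time: 13.1
ee_pos: [0.4772, 0.2436, 0.1003]
tcp_rot: [-179.9, 0.1, 80.0]
wrist_force: [0.6, -0.1, -2.4]
opening: 0.0443
grasp_force: 41.5
```

Call:
{"name": "send_rows", "arguments": {"targets": "0 0 -30 0 255;0 0 -75 0 255;0 0 -115 0 255;-15 5 -120 0 255;-50 15 -120 0 255;-95 29 -120 0 255;-145 44 -120 0 255;-195 59 -120 0 255;-245 74 -120 0 255;-295 89 -120 0 255;-345 104 -120 0 255;-390 118 -120 0 255;-430 130 -110 0 255;-453 137 -90 0 255;-462 139 -70 0 255;-462 139 -60 0 255;-462 139 -60 0 255;-462 139 -60 0 255"}}

```text
time: 15.35
ee_pos: [0.5351, -0.2345, 0.1613]
tcp_rot: [179.9, 0.0, 80.1]
wrist_force: [0.4, 0.2, -3.3]
opening: 0.0443
grasp_force: 41.8
```

Run:
```python
from h import *
im,K,T=wrist("pics/w4.png"); o=bot.get_obs(); print(o['ee_pos'],o['opening'],o['grasp_force'])
for n,p in dict(p3=(.5477,-.1562,.016),jartop=(.535,-.2362,.115+.09)).items(): print(n,proj(K,T,p).round(1))
mask=(im.max(2)<60).astype(np.uint8)*255
n,_,st,ce=cv2.connectedComponentsWithStats(mask)
for s,c in zip(st[1:],ce[1:]):
    if s[4]>300: print(s,c.round(1),ray(K,T,c,.016).round(4))
```

```text
[ 0.53523003 -0.234586    0.1614431 ] 0.04425308011248795 41.77622079849243
p3 [269.5 102.8]
jartop [269.6 291. ]
[ 238    0   70   47 2635] [272.6  19.7] [ 0.5622 -0.0894  0.016 ]
[ 241   72   64   66 3261] [272.6 104.6] [ 0.5502 -0.1583  0.016 ]
[ 244  160   58   28 1001] [272.6 173.4] [ 0.539  -0.2224  0.016 ]
[    0   260   555   160 39175] [272.6 369.5] [ 0.4971 -0.464   0.016 ]
```

View pics/w4.png

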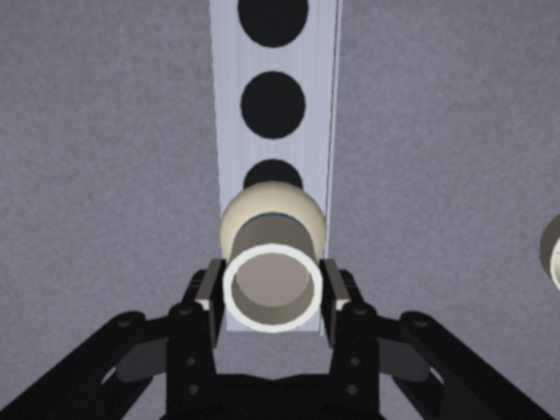

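The jar is held upright with its rim at (273,287). Pad 3 is at (273,105), and the column alignment is good. Lowering now.

Call:
{"name": "send_rows", "arguments": {"targets": "-1 0 30 0 255;-1 0 60 0 255;-1 0 82 0 255;-1 0 92 0 255;-1 0 95 0 255;-1 0 97 0 255;-1 0 98 0 255;-1 0 98.5 0 255;-1 0 99 0 255;-1 0 99 0 255"}}

```text
time: 16.65
ee_pos: [0.5351, -0.2363, 0.0625]
tcp_rot: [179.9, 0.0, 80.0]
wrist_force: [-1.0, 0.7, 5.8]
opening: 0.0442
grasp_force: 42.6
```

Call:
{"name": "send_rows", "arguments": {"targets": "0 0 0 0 120;0 0 0 0 60;0 0 0 0 0;0 0 0 0 0;0 0 0 0 0;0 0 -10 0 0;0 0 -30 0 0;0 0 -70 0 0;0 0 -120 0 0;0 0 -150 0 0;62 -2 -150 0 0;124 -4 -150 0 0;186 -6 -150 0 0;248 -8 -150 0 0;310 -10 -150 0 0;372 -13 -150 0 0;430 -15 -150 0 0;470 -16 -150 0 0;492 -17 -150 0 0;492 -17 -150 0 0"}}

```text
time: 19.15
ee_pos: [0.603, 0.253, 0.2115]
tcp_rot: [-180.0, 0.0, 80.2]
wrist_force: [0.0, -0.6, -0.6]
opening: 0.0849
grasp_force: 0.0
```

Run:
```python
from h import *
im,K,T=wrist("pics/w5.png"); o=bot.get_obs(); print(o['ee_pos'])
print(proj(K,T,(.602,.2508,.121)))
t=camera("top"); c=camera_model("top")
for p in((.5204,-.3136,.081),(.534,-.2351,.106)): print(proj(c["K"],c["pose"],p))
a=cv2.resize(t[140:240,250:450],(800,400),interpolation=cv2.INTER_CUBIC)
cv2.imwrite("pics/m5.png",np.vstack([a,cv2.resize(im[120:300,100:460],(400,200)).repeat(1,0) if 0 else cv2.copyMakeBorder(im[100:300,100:460],0,0,0,440,cv2.BORDER_CONSTANT)]))
```

```text
[0.60302312 0.25184646 0.21170654]
[269.89758449 204.16872932]
[417.63550358 194.11068538]
[383.1405382  184.45872711]
```

View pics/m5.png

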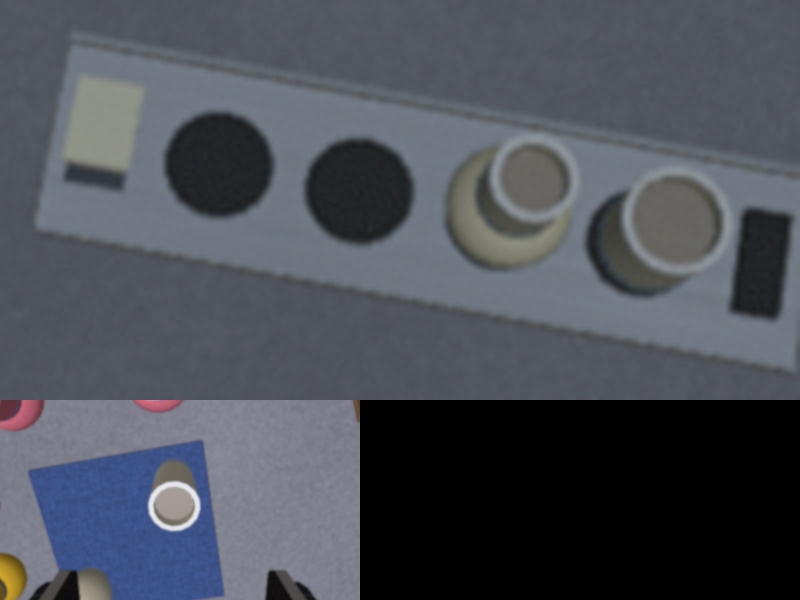

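The jar rim is at (383.2,184.7) against an expected (383.1,184.5), and the cup at (418.7,195.4) is about 3 mm off. Both are within tolerance. The wrist view has the sleeve rim at (274,205) as predicted, so I grip it.

Call:
{"name": "send_rows", "arguments": {"targets": "0 0 50 0 0;0 0 95 0 0;0 0 125 0 0;0 0 136 0 0;0 0 140 0 0;0 0 140 0 0;0 0 140 0 255;0 0 140 0 255;0 0 140 0 255;0 0 140 0 255;0 0 140 0 255;0 0 140 0 255;0 0 140 0 255;0 0 140 0 255;0 0 140 0 255;0 0 135 0 255;0 0 120 0 255;0 0 90 0 255"}}

```text
time: 21.5
ee_pos: [0.6024, 0.2512, 0.1212]
tcp_rot: [-179.9, 0.1, 80.0]
wrist_force: [0.1, -0.5, -1.9]
opening: 0.0426
grasp_force: 41.1
```

Call:
{"name": "send_rows", "arguments": {"targets": "0 0 -25 0 255;0 0 -50 0 255;-15 1 -60 0 255;-45 2 -60 0 255;-90 4 -60 0 255;-140 6 -60 0 255;-190 8 -60 0 255;-240 11 -60 0 255;-290 13 -60 0 255;-335 15 -60 0 255;-375 16 -60 0 255;-400 17 -60 0 255;-411 18 -60 0 255;-411 18 -60 0 255;-411 18 -60 0 255"}}

```text
time: 23.38
ee_pos: [0.5497, -0.1557, 0.1814]
tcp_rot: [-180.0, -0.0, 80.1]
wrist_force: [0.0, -1.4, -3.1]
opening: 0.0427
grasp_force: 41.3
```

Run:
```python
from h import *
im,K,T=wrist("pics/w6.png"); o=bot.get_obs(); print(o['ee_pos'],o['grasp_force'])
for n,p in dict(p4=(.5615,-.0775,.016),top=(.5488,-.1574,.116+.115)).items(): print(n,proj(K,T,p).round(1))
g=(im.min(2)>190).astype(np.uint8)*255; g[:200]=0
cs,_=cv2.findContours(g,cv2.RETR_EXTERNAL,cv2.CHAIN_APPROX_NONE)
for c in cs:
    if len(c)>100: print(cv2.fitEllipse(c))
mask=(im.max(2)<60).astype(np.uint8)*255
n,_,st,ce=cv2.connectedComponentsWithStats(mask)
for s,c in zip(st[1:],ce[1:]):
    if s[4]>300: print(s,c.round(1),ray(K,T,c,.016).round(4))
```

```text
[ 0.54978909 -0.15553642  0.18144251] 41.30494952201843
p4 [269.1 103.1]
top [267.5 298.7]
((539.7266845703125, 313.07257080078125), (39.725868225097656, 77.8843002319336), 11.96845817565918)
((271.8967590332031, 308.5643310546875), (91.6252212524414, 118.35181427001953), 2.4292755126953125)
[ 243   74   59   62 2866] [271.9 104.9] [ 0.564  -0.0796  0.016 ]
[ 245  157   55   41 1503] [271.6 175.8] [ 0.5514 -0.15    0.016 ]
[    0   260   554   160 39074] [272.6 369.6] [ 0.508  -0.4046  0.016 ]
```

Call:
{"name": "send_rows", "arguments": {"targets": "-1 -1 30 0 255;-1 -1 60 0 255;-1 -1 82 0 255;-1 -1 93 0 255;-1 -1 96 0 255;-1 -1 98 0 255;-1 -1 99 0 255;-1 -1 99.5 0 255;-1 -1 100 0 255;-1 -1 100 0 255"}}

```text
time: 24.68
ee_pos: [0.5488, -0.1574, 0.0823]
tcp_rot: [179.9, 0.0, 80.0]
wrist_force: [-0.9, 0.1, 4.7]
opening: 0.0427
grasp_force: 41.9
```

Call:
{"name": "send_rows", "arguments": {"targets": "0 0 0 0 120;0 0 0 0 60;0 0 0 0 0;0 0 0 0 0;0 0 0 0 0;0 0 -10 0 0;0 0 -30 0 0;0 0 -70 0 0;0 0 -120 0 0;0 0 -120 0 0;50 -23 -120 0 0;105 -49 -120 0 0;160 -74 -120 0 0;210 -98 -120 0 0;245 -114 -120 0 0;267 -124 -120 0 0;267 -124 -120 0 0;267 -124 -120 0 0"}}

```text
time: 26.92
ee_pos: [0.4727, 0.1267, 0.2013]
tcp_rot: [-180.0, 0.0, 80.0]
wrist_force: [0.1, 0.1, 0.4]
opening: 0.0857
grasp_force: 0.0
```

Run:
```python
from h import *
im,K,T=wrist("pics/w7.png"); o=bot.get_obs(); print(o['ee_pos'])
print(proj(K,T,(.4716,.1277,.146)))
t=camera("top"); c=camera_model("top")
for p in((.5204,-.3136,.081),(.534,-.2351,.106),(.5477,-.1562,.131)): print(proj(c["K"],c["pose"],p))
a=cv2.resize(t[140:240,250:450],(800,400),interpolation=cv2.INTER_CUBIC)
cv2.imwrite("pics/m7.png",np.vstack([a,cv2.copyMakeBorder(im[120:320,100:460],0,0,0,440,cv2.BORDER_CONSTANT)]))
```

```text
[0.47276003 0.12651716 0.20135716]
[268.68694022 214.3129496 ]
[417.63550358 194.11068538]
[383.1405382  184.45872711]
[346.92242095 174.32850059]
```

View pics/m7.png

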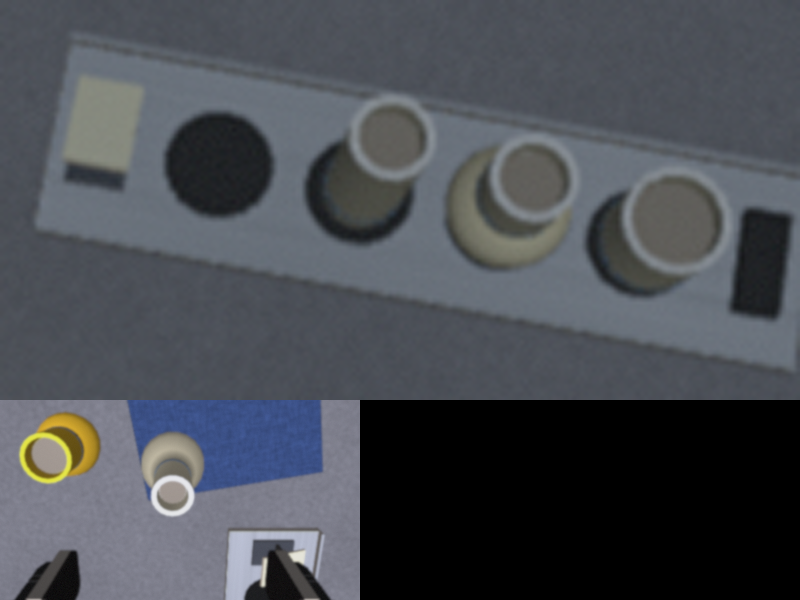

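The sleeve rim is at (347.8,174.5) against an expected (346.9,174.3), so it is on its pad. The bottle rim is at wrist pixel (273,216) as predicted, so I grip its neck.

Call:
{"name": "send_rows", "arguments": {"targets": "0 0 45 0 0;0 0 80 0 0;0 0 100 0 0;0 0 106 0 0;0 0 106 0 0;0 0 106 0 255;0 0 106 0 255;0 0 106 0 255;0 0 106 0 255;0 0 106 0 255;0 0 106 0 255;0 0 106 0 255;0 0 106 0 255;0 0 106 0 255;0 0 106 0 255;0 0 101 0 255;0 0 86 0 255;0 0 60 0 255"}}

```text
time: 29.28
ee_pos: [0.4721, 0.127, 0.1418]
tcp_rot: [-179.9, 0.0, 80.0]
wrist_force: [0.0, 0.6, -3.3]
opening: 0.0307
grasp_force: 40.1
```

Call:
{"name": "send_rows", "arguments": {"targets": "0 0 -25 0 255;0 0 -60 0 255;0 0 -85 0 255;-12 8 -90 0 255;-40 26 -90 0 255;-75 50 -90 0 255;-110 73 -90 0 255;-145 96 -90 0 255;-170 113 -90 0 255;-183 121 -90 0 255;-187 124 -90 0 255;-187 124 -90 0 255;-187 124 -70 0 255;-187 124 -60 0 255;-187 124 -60 0 255;-187 124 -60 0 255"}}

```text
time: 31.28
ee_pos: [0.5625, -0.0782, 0.2022]
tcp_rot: [180.0, -0.0, 80.1]
wrist_force: [-1.3, 0.2, -2.5]
opening: 0.0306
grasp_force: 40.3
```

Run:
```python
from h import *
im,K,T=wrist("pics/w8.png"); o=bot.get_obs(); print(o['ee_pos'],o['grasp_force'])
for n,p in dict(p4=(.5615,-.0775,.016),top=(.5626,-.0787,.112+.14)).items(): print(n,proj(K,T,p).round(1))
```

```text
[ 0.56255314 -0.0782882   0.20229912] 40.31229257583618
p4 [270.  176.5]
top [269.4 296.3]
```

View pics/w8.png

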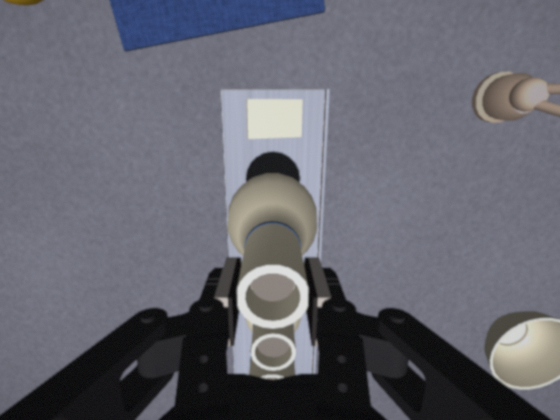

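The bottle rim is at (272,296) against a predicted (269,296), upright above pad 4 beside the card stand. Lowering.

Call:
{"name": "send_rows", "arguments": {"targets": "0 0 30 0 255;0 0 58 0 255;0 0 80 0 255;0 0 89 0 255;0 0 92 0 255;0 0 94 0 255;0 0 95 0 255;0 0 95.5 0 255;0 0 96 0 255;0 0 96 0 255"}}

```text
time: 32.58
ee_pos: [0.5626, -0.0785, 0.1062]
tcp_rot: [179.9, -0.0, 80.0]
wrist_force: [-2.1, 0.4, 3.6]
opening: 0.0307
grasp_force: 40.8
```

Call:
{"name": "send_rows", "arguments": {"targets": "0 0 0 0 150;0 0 0 0 80;0 0 0 0 0;0 0 0 0 0;0 0 0 0 0;0 0 0 0 0;0 0 -10 0 0;0 0 -30 0 0;0 0 -70 0 0;0 0 -120 0 0;50 -30 -120 0 0;100 -60 -120 0 0;150 -80 -120 0 0;190 -100 -120 0 0;200 -100 -120 0 0;200 -100 -120 0 0"}}

```text
time: 34.58
ee_pos: [0.4988, 0.1361, 0.2259]
tcp_rot: [180.0, -0.0, 80.1]
wrist_force: [0.0, 0.4, 0.1]
opening: 0.0853
grasp_force: 0.0
```

Run:
```python
from h import *
t=camera("top"); c=camera_model("top")
for p in((.5204,-.3136,.081),(.534,-.2351,.106),(.5477,-.1562,.131),(.5615,-.0775,.156)): print(proj(c["K"],c["pose"],p))
s=camera("scene")
cv2.imwrite("pics/end.png",np.vstack([cv2.resize(t[140:240,250:450],(600,300),interpolation=cv2.INTER_CUBIC),cv2.resize(s[180:330,60:360],(600,300))]))
```

```text
[417.63550358 194.11068538]
[383.1405382  184.45872711]
[346.92242095 174.32850059]
[309.16731357 163.69330374]
```

View pics/end.png

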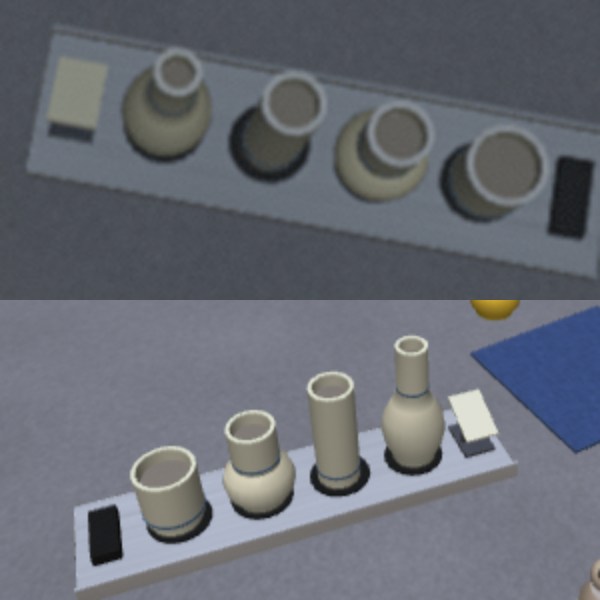

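All four stand upright on their pads. The bottle rim is at (309.3,164) against an expected (309.2,163.7). I hand in.

```bash
python3 -c "
from workcell import ticket
print(ticket.job_done())"
```

```text
the job is handed in; nothing more can be done
None
```

The bottle, sleeve, jar and cup stand upright on pads 4, 3, 2 and 1, tallest next to the card stand, each about 3 mm or less from its pad centre in the camera images; I handed the job in after about 35 s of the 102 s allowed, and the hand-in returned no verdict.

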